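# Put the microscope accessories back in their nests

## Task

Clear up after the microscope session: put the objective, the objective jar, the filter cube and the slide mailer each into the aluminium nest on the front ledge whose recess has its shape and size (small round, large round, square, long). Set each one down gently on the floor of its recess, upright (the mailer flat), without letting it drop, and let go of it.

Things in the scene. Friction and masses are not known exactly. Their poses are not given: they have to be found in the camera images.
- objective: Microscope objective: a pale metal barrel with a narrow ring round it, upright on its thread end, 26 mm in diameter, 46 mm tall, narrowing above about 30 mm, about 120 g. Origin at the centre of its underside, z up; any yaw. Stands at first on the dark table top (z = 0). Grip it round the barrel 12 to 30 mm above its underside. Its nest is objective_nest.
- jar: Objective jar: a closed round container, pale body 40 mm in diameter with a wide black screw cap (42 mm in diameter, the top 18 mm), 58 mm tall, about 140 g; the cap does not come off. (Behind, a cabinet rises at x = 0.70; to the right, the microscope at y = -0.10.) Origin at the centre of its underside, z up; any yaw. Stands at first on the dark table top (z = 0). Its nest is jar_nest.
- cube: Filter cube: a black block 30 mm (its x) by 34 mm (its y) by 28 mm tall with a round port ring on top (31 mm in all), about 60 g. Origin at the centre of its underside, z up; yaw within 0.3 rad of the world axes. Stands at first on the dark table top (z = 0). Its nest is cube_nest; it fits after a quarter or half turn as well. (The light-coloured box of like size is a coverslip box and no part of the job; nor is the flat round petri dish.)
- mailer: Slide mailer: a flat white plastic case lying flat, 37 mm wide (its x; the solid reaches from -16 to +18 mm), 84 mm long (its y), 12 mm tall, about 30 g. Origin at the centre of its underside, z up; its long axis lies at first within 0.2 rad of world y. Stands at first on the dark table top (z = 0). Grip it across its width with the fingertips 5 mm or more above its underside, so that they stay above the nest's rim. Its nest is mailer_nest.
- objective_nest: Aluminium block 60 x 60 mm, 10 mm high, with the small round recess, 38 mm in diameter and 5 mm deep, with a dark floor. The origin is at the centre of its underside, which stands on the white front ledge of the table (1.5 mm above z = 0); z up. Fixed in place; yaw within 0.15 rad of the world axes.
- jar_nest: Aluminium block 76 x 76 mm, 10 mm high, with the large round recess, 54 mm in diameter and 5 mm deep, with a dark floor. The origin is at the centre of its underside, which stands on the white front ledge of the table (1.5 mm above z = 0); z up. Fixed in place; yaw within 0.15 rad of the world axes.
- cube_nest: Aluminium block 64 (its x) x 68 mm, 10 mm high, with the nearly square recess, 44 mm along its x, 48 mm along its y and 5 mm deep, with a dark floor. The origin is at the centre of its underside, which stands on the white front ledge of the table (1.5 mm above z = 0); z up. Fixed in place; yaw within 0.15 rad of the world axes.
- mailer_nest: Aluminium block 64 (its x) x 110 mm, 10 mm high, with the long recess, 50 mm along its x, 98 mm along its y and 4 mm deep, with a dark floor. The origin is at the centre of its underside, which stands on the white front ledge of the table (1.5 mm above z = 0); z up. Fixed in place; yaw within 0.15 rad of the world axes.
Things that resemble listed ones, but are neither listed nor needed, are in the scene too. Leave any green or red look-alike of the objective alone.

How it is judged (in metres and radians):
At the end, for the whole second after the job is handed in: The objective and the jar each stand within 10 mm, the cube and the mailer each within 13 mm horizontally of the centre of their own nest, down on the recess floor (within 2.5 mm) and upright within 0.1 rad, at rest (under 10 mm/s) and not touched by the fingers (horizontal distance between objective and objective_nest below 0.01 m and z of objective in the frame of objective_nest between 0.002 and 0.0075 m and angle between each of objective, jar, cube, mailer's own z axis and vertical below 0.1 rad and linear speed of each of objective, jar, cube, mailer below 0.01 m/s and contact force between each of objective, jar, cube, mailer and the fingers below 0.1 N and horizontal distance between jar and jar_nest below 0.01 m and z of jar in the frame of jar_nest between 0.002 and 0.0075 m and horizontal distance between cube and cube_nest below 0.013 m and z of cube in the frame of cube_nest between 0.002 and 0.0075 m and horizontal distance between mailer and mailer_nest below 0.013 m and z of mailer in the frame of mailer_nest between 0.003 and 0.0085 m).
It fails at once if the objective is dropped: it falls free at more than 0.6 m/s (a drop of about 18 mm) (linear speed of objective above 0.6 m/s and contact force between objective and the fingers below 0.05 N).
It fails at once if the objective jar is dropped: it falls free at more than 0.6 m/s (a drop of about 18 mm) (linear speed of jar above 0.6 m/s and contact force between jar and the fingers below 0.05 N).
It fails at once if the filter cube is dropped: it falls free at more than 0.6 m/s (a drop of about 18 mm) (linear speed of cube above 0.6 m/s and contact force between cube and the fingers below 0.05 N).
It fails at once if the slide mailer is dropped: it falls free at more than 0.6 m/s (a drop of about 18 mm) (linear speed of mailer above 0.6 m/s and contact force between mailer and the fingers below 0.05 N).
It also fails if it takes over 96 s, if anything falls off the work surface, if the arm or the gripper's body presses on something with over 40 N, if the wrist force passes 120 N, or if a joint passes its speed limit or range.

## Robot

A 7-joint arm with a two-finger parallel gripper is mounted at the origin on a cart in front of the work surface, level with it; the furniture and walls round the work are solid. World frame = base frame: x ahead of the robot, y to its left, z up, the work surface at z = 0. Lengths are in mm, angles in rad, forces in N, time in s.
With the tool pointing down it reaches from about 350 to 900 mm from the base axis. Payload 19.9 kg.
Tool frame: the origin (TCP) lies between the finger pads; the fingertips stand 19 mm ahead of it and the grasp point (between the pads) is the TCP; z points along the fingers, x is the direction in which the jaws open and shut, and the axes are right-handed (so a half turn about z gives the same grasp; the last joint's range is limited). The gripper opens to 85 mm and grips with 20 to 120 N. Pads are 22 mm wide; open, the fingers measure 114 mm over their backs; the gripper's body (76 mm by 85 mm) begins 54 mm behind the grasp point. The pads swing forward as they close: fully open they stand 13 mm farther back than shut.
Start: joints at [-1.347, 0.417, -0.01, 1.614, 0.005, 1.111, -0.053], TCP at [164.165, 603.036, 250.26] pointing down, gripper open.
Joint ranges: [-2.81, 2.81], [-0.39, 2.02], [-1.27, 1.25], [0.06, 2.57], [-1.19, 4.33], [0.19, 2], [-2.82, 2.82]. Speed limits (rad/s): [1.89, 1.89, 2.39, 2.39, 3.01, 3.01, 3.01].

## Interface

Orientations are given as [roll, pitch, yaw] about the fixed x, y, z axes, in that order (R = Rz(yaw) Ry(pitch) Rx(roll)).
In Python, from plant import goto, movel, set_joints, let_go, gripper_close, sleep, ik, snapshot, PlanningError, finish_job, read_t, read_qpos, read_joint_velocities, read_tau, read_eef_pos, read_orientation, read_force, read_torque, read_finger_gap gives the robot as it stands. Calls block until the motion is done:
- goto(position, orientation): joint-space move of the TCP to a pose.
- movel(position, rotation=None, vel=150): straight line of the TCP; rotation=None keeps the orientation; vel is the mean speed in mm/s.
- set_joints(angles): joint-space move.
- let_go() and gripper_close(effort=None): open the fingers fully, or close them until they stop; effort is the grip in N (None keeps the last).
- sleep(seconds).
- ik(position, orientation): joint angles nearest the present ones, or None.
- snapshot(name): name is "side" or "top"; returns a dict with "color" (400x640x3 uint8, red, green, blue), "range_z" (400x640 float32, mm along the optical axis (not along the pixel's ray), 0 where there is no reading), "camera_matrix" (3x3 intrinsics, pixels), "rvec" (rotation vector, rad) and "tvec" (3), from world to camera coordinates, as OpenCV has them. Camera axes: x right, y down, z forward; pixel columns grow to the right and rows downward; lengths in mm; the calibration is good to about 2 mm. A picture is of the moment at which its call begins.
A pose or a line that the arm cannot do raises PlanningError and nothing moves.
- finish_job(): hands the job in, once; it reports no verdict.
Readings, each from a call of its own:
- read_t(): time.
- read_qpos(): joint angles.
- read_joint_velocities(): joint speeds.
- read_tau(): joint torques, N m.
- read_eef_pos(): TCP position.
- read_orientation(): TCP orientation.
- read_force(): force on the tool from outside, world axes, zero at the start.
- read_torque(): the same for the moment, N m.
- read_finger_gap(): finger opening in mm.
Only numpy, scipy, OpenCV 4.12 (cv2) and the standard library are available. Lean on these libraries where they do the work, as an engineer would, in place of code of your own. Each camera call takes 0.05 s, during which the arm holds its last target. There are 200 camera calls.

## Working session

There is one attempt and no reset: what is moved stays moved. The work goes in short steps, each a Python script; the robot and the scene stay as the last script left them, time stands still between calls to the robot, and variables do not carry over. Pictures are saved under pics/ and viewed, about 12 in all and at most 16, crops included, and the job is handed in when it is done.

```bash
mkdir -p pics; ls; cat > h.py <<'E'
import numpy as np, cv2
from plant import *
def cam(n):
    s=snapshot(n); R=cv2.Rodrigues(np.array(s["rvec"],float))[0]; t=np.array(s["tvec"],float).ravel()
    return s,np.array(s["camera_matrix"],float),R,t
def save(s,f): cv2.imwrite("pics/"+f,cv2.cvtColor(s["color"],cv2.COLOR_RGB2BGR))
def plane(uv,z,K,R,t):
    uv=np.atleast_2d(uv).astype(float); d=np.c_[uv,np.ones(len(uv))]@np.linalg.inv(K).T@R; c=-R.T@t
    return c+d*((z-c[2])/d[:,2])[:,None]
def cloud(s,K,R,t):
    z=s["range_z"].astype(float); v,u=np.mgrid[:z.shape[0],:z.shape[1]]
    p=np.stack([(u-K[0,2])/K[0,0]*z,(v-K[1,2])/K[1,1]*z,z],-1)
    P=(p-t)@R; P[z==0]=np.nan; return P
E
python3 - <<'E'
from h import *
import pickle
print(read_t())
for n in("top","side"):
    s,K,R,t=cam(n); save(s,n+"0.png"); pickle.dump((s,K,R,t),open(n+"0.pkl","wb")); print(n,K.tolist(),-R.T@t,R[2])
E
```

```text
pics
0.0
top [[442.01767945097026, 0.0, 321.16884822933986], [0.0, 442.01767945097026, 192.76138575880938], [0.0, 0.0, 1.0]] [382.32784313  87.97163244 902.32357177] [ 0.1733159  -0.00606915 -0.98484758]
side [[499.48699113836483, 0.0, 330.8646784441601], [0.0, 499.48699113836483, 199.98145634465098], [0.0, 0.0, 1.0]] [412.36770644 824.48282308 491.63481613] [ 0.12563237 -0.83592976 -0.53426393]
```

View pics/top0.png

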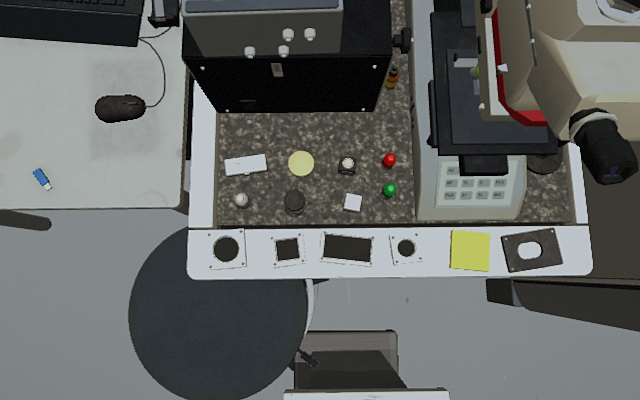

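View pics/side0.png

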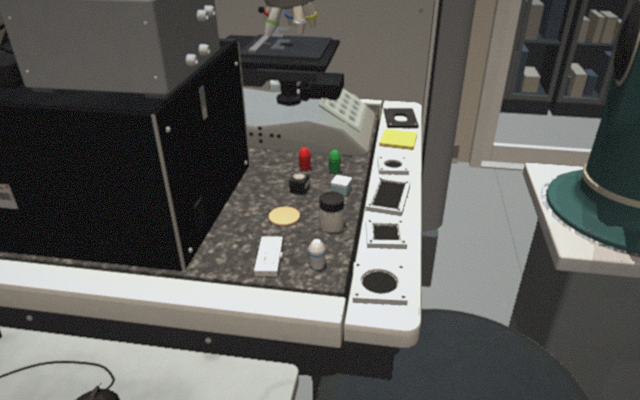

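Top view, left to right: the white mailer is at (246,164) and the pale objective at (241,199). The jar with its black cap is at (294,200). The petri dish at (301,162) is not wanted. Of the two boxes, the black one with a ring at (347,165) is the cube, and the light one at (353,202) is the coverslip box. The red (390,160) and green (390,190) objectives are look-alikes. The nests are: jar (227,249), cube (288,249), mailer (347,248) and objective (406,248). The plate at (531,250) is something else. I'll confirm all this in one enlarged crop and measure at the same time.

```bash
python3 - <<'E'
from h import *
import pickle
for n,(u0,u1,v0,v1,k) in {"top":(185,440,135,285,3),"side":(225,425,90,310,2.7)}.items():
    s,K,R,t=pickle.load(open(n+"0.pkl","rb"))
    im=cv2.cvtColor(s["color"],cv2.COLOR_RGB2BGR)[v0:v1,u0:u1]
    cv2.imwrite(f"pics/{n}_crop.png",cv2.resize(im,None,fx=k,fy=k,interpolation=cv2.INTER_CUBIC))
    P=cloud(s,K,R,t)
    if n=="top":
        for nm,u,v,z in [("mailer",246,164,12),("obj",241,199,46),("jar",294,200,58),("cube",347,165,31),("cover",353,202,30),("red",390,160,46),("green",390,190,46),("jarn",227,249,6),("cuben",288,249,6),("mailn",347,248,7),("objn",406,248,6),("table",270,185,0),("ledge",258,250,1),("cab front",280,107,0),("scope",418,180,0),("rim L",203,190,0)]:
            print(nm,plane((u,v),z,K,R,t).round(0)[0],P[v,u].round(1))
E
```

```text
mailer [601. 237.  12.] [600.7 236.9  13.7]
obj [522. 240.  46.] [522.2 239.8  47.2]
jar [517. 135.  58.] [516.6 135.2  62.4]
cube [592.  30.  31.] [591.9  29.7  32.2]
cover [516.  19.  30.] [517.1  18.9  25.4]
red [598. -55.  46.] [598.5 -55.8  43.5]
green [537. -53.  46.] [536.8 -52.8  47.2]
jarn [427. 273.   6.] [427.2 272.8   8.2]
cuben [426. 151.   6.] [425.6 150.3  10.6]
mailn [426.  32.   7.] [426.2  32.   10.4]
objn [425. -87.   6.] [425.  -87.    7.2]
table [559. 189.   0.] [5.586e+02 1.885e+02 2.000e-01]
ledge [425. 212.   1.] [424.7 211.4   2.5]
cab front [729. 169.   0.] [712.8 164.8  42. ]
scope [ 566. -120.    0.] [ 552.3 -104.5   66.5]
rim L [550. 327.   0.] [549.3 326.8   1.9]
```

View pics/top_crop.png

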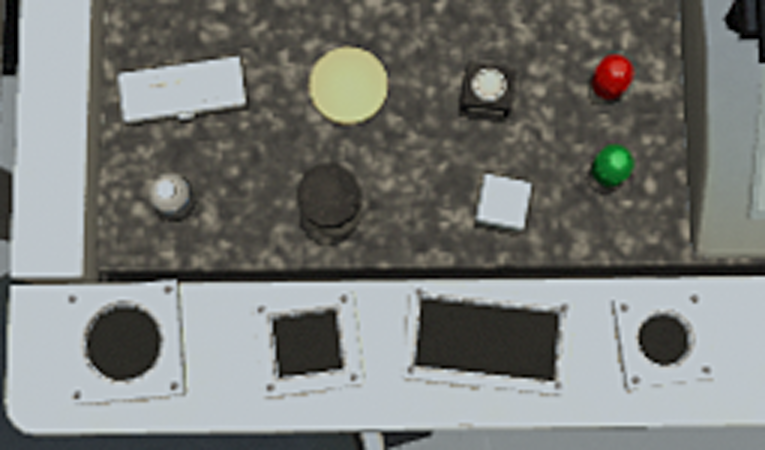

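The crop confirms the identification. The mailer's tab faces -x, so its +x points roughly along world +x. Next I'll measure precisely.

```bash
cat > meas.py <<'E'
from h import *
import pickle
def measure(T,S):
    s,K,R,t=T; P=cloud(*T); Q=cloud(*S).reshape(-1,3); hsv=cv2.cvtColor(s["color"],cv2.COLOR_RGB2HSV)
    v,u=np.mgrid[:400,:640]; out={}
    # (approx x,y, radius, zlo for mask, plane z)
    for nm,x,y,r,lo,z in [("objective",522,240,35,22,40),("jar",517,135,38,44,58),("cube",592,30,32,19,28),("mailer",601,237,60,6,12)]:
        m=(np.hypot(P[...,0]-x,P[...,1]-y)<r)&(P[...,2]>lo)
        if nm in("mailer",): m&=hsv[...,2]>140
        n,l,st,_=cv2.connectedComponentsWithStats(m.astype(np.uint8)); m=l==1+np.argmax(st[1:,4])
        W=plane(np.c_[u[m],v[m]],z,K,R,t)[:,:2].astype(np.float32)
        c,wh,a=cv2.minAreaRect(W)
        q=Q[(np.hypot(Q[:,0]-x,Q[:,1]-y)<r)&(Q[:,2]>lo)]
        print(nm,len(W),"mean",W.mean(0).round(1),"rect",np.round(c,1),np.round(wh,1),round(a,1),"side mean",q.mean(0).round(1),"side 2-98%",np.percentile(q[:,:2],[2,98],axis=0).round(0).tolist())
    for nm,x,y,r in [("jar_nest",427,273,36),("cube_nest",426,151,36),("mailer_nest",426,32,58),("objective_nest",425,-87,28)]:
        m=(np.hypot(P[...,0]-x,P[...,1]-y)<r)&(hsv[...,2]<110)
        n,l,st,_=cv2.connectedComponentsWithStats(m.astype(np.uint8)); m=l==1+np.argmax(st[1:,4])
        W=plane(np.c_[u[m],v[m]],9,K,R,t)[:,:2].astype(np.float32); c,wh,a=cv2.minAreaRect(W)
        print(nm,len(W),"mean",W.mean(0).round(1),"rect",np.round(c,1),np.round(wh,1),round(a,1))
E
python3 - <<'E'
from meas import *
measure(*[pickle.load(open(n+"0.pkl","rb")) for n in("top","side")])
from plant import *
print(read_orientation(), read_eef_pos(), read_finger_gap())
for p in [(522,240),(601,237),(592,30),(517,135),(425,-87),(427,273)]:
    for y in (np.pi/2,-np.pi/2,0,np.pi):
        q=ik([*p,60],[np.pi,0,y]); print(p,round(y,2),None if q is None else np.round(q,2))
E
```

```text
objective 141 mean [523.5 240.1] rect [523.4 240.1] [25.8 24. ] 89.4 side mean [520.5 248.7  35.9] side 2-98% [[510.0, 238.0], [533.0, 255.0]]
jar 372 mean [518.2 134.7] rect [518.3 134.5] [40.7 41.1] 89.4 side mean [514.6 142.3  55.1] side 2-98% [[496.0, 120.0], [534.0, 156.0]]
cube 258 mean [596.   28.2] rect [595.9  28. ] [33.9 32.5] 82.8 side mean [592.5  34.3  27.1] side 2-98% [[578.0, 12.0], [609.0, 47.0]]
mailer 657 mean [600.8 238.5] rect [599.2 238.2] [37.8 83.5] 8.0 side mean [596.  243.7  12.3] side 2-98% [[577.0, 199.0], [616.0, 281.0]]
jar_nest 487 mean [427.6 275.4] rect [427.8 275.2] [50.4 47.2] 45.4
cube_nest 429 mean [426.  152.3] rect [426.1 152.1] [40.1 43.3] 7.4
mailer_nest 1064 mean [427.1  31.9] rect [427.4  31.6] [94.6 46.3] 82.7
objective_nest 224 mean [425.5 -86.2] rect [425.5 -86.2] [32.1 31.7] 43.4
[3.14155520e+00 1.05323971e-03 1.30498776e+00] [164.08930417 602.78749904 249.73615857] 85.49545503822516
(522, 240) 1.57 [-0.61  0.58  0.16  1.88 -0.13  0.69  1.2 ]
(522, 240) -1.57 [-0.91  0.65  0.55  1.89 -0.49  0.74 -1.65]
(522, 240) 0 [-0.83  0.62  0.45  1.8
[... 566 characters left out ...]
57 [-0.49  0.53  0.22  1.98 -0.18  0.65  1.42]
(517, 135) -1.57 [-0.76  0.59  0.56  1.99 -0.48  0.69 -1.46]
(517, 135) 0 [-0.71  0.58  0.5   1.99 -0.43  0.68  0.06]
(517, 135) 3.14 [-0.24  0.52 -0.09  1.97  0.07  0.65  2.76]
(425, -87) 1.57 [-0.29  0.44  0.5   2.22 -0.39  0.56  2.07]
(425, -87) -1.57 [-0.53  0.53  0.79  2.23 -0.65  0.63 -0.83]
(425, -87) 0 [-0.67  0.63  0.98  2.23 -0.84  0.72  0.91]
(425, -87) 3.14 [-0.73  0.7   1.08  2.24 -0.94  0.78 -2.14]
(427, 273) 1.57 [-0.72  0.49  0.11  2.04 -0.09  0.61  1.02]
(427, 273) -1.57 [-1.08  0.56  0.56  2.05 -0.48  0.66 -1.78]
(427, 273) 0 [-0.94  0.52  0.38  2.05 -0.32  0.63 -0.35]
(427, 273) 3.14 [-0.48  0.49 -0.19  2.03  0.15  0.63  2.38]
```

```bash
cat > pp.py <<'E'
from h import *
UP=lambda y:[np.pi,0,y]
def pick(xy,h,yaw,eff,z0=110):
    goto([*xy,z0],UP(yaw)); movel([*xy,h],vel=120); gripper_close(eff); g=read_finger_gap(); f=read_force()[2]
    movel([*xy,h+4],vel=40); print("t",round(read_t(),1),"gap",round(g,1),"after lift",round(read_finger_gap(),1),"dF",round(read_force()[2]-f,2))
    movel([*xy,z0],vel=200); print("gap up",round(read_finger_gap(),1))
def place(xy,h,yaw,floor,z0=110):
    goto([*xy,z0],UP(yaw)); z=h+floor
    movel([*xy,z+3],vel=150); sleep(.2); f=read_force()[2]
    for d in np.arange(2,-2.1,-.5):
        movel([*xy,z+d],vel=15); df=read_force()[2]-f
        if df>2.5: break
    print("down at d",d,"df",round(df,2),"eef",np.round(read_eef_pos(),1),"gap",round(read_finger_gap(),1),"t",round(read_t(),1))
def release(xy,z0=110):
    let_go(); movel([*xy,z0],vel=200); print("t",round(read_t(),1))
E
python3 - <<'E'
from pp import *
pick((522,240),27,np.pi/2,40)
place((424.5,-86),27,np.pi/2,6.5)
s,K,R,t=cam("side"); save(s,"obj_place.png")
E
```

```text
t 3.7 gap 23.0 after lift 23.5 dF -8.13
gap up 23.5
down at d 0.0 df 10.24 eef [424.6 -86.   33.7] gap 23.3 t 7.6
```

```bash
python3 - <<'E'
import cv2
im=cv2.imread("pics/obj_place.png")[60:310,225:445]
cv2.imwrite("pics/obj_place_c.png",cv2.resize(im,None,fx=2.4,fy=2.4,interpolation=cv2.INTER_CUBIC))
E
```

```text
(no output)
```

View pics/obj_place_c.png

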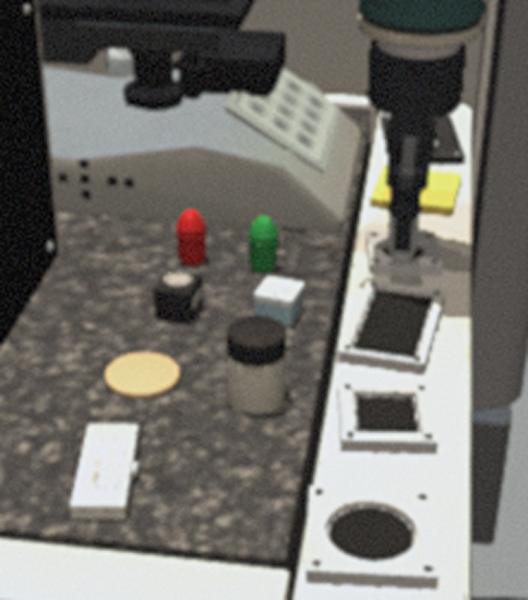

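The objective has left its table spot and is over its nest. It made contact at the expected floor height, so I'll release it and do the jar next.

```bash
python3 - <<'E'
from pp import *
release((424.5,-86))
pick((516.5,135),46,np.pi/2,40,130)
place((426,275),46,np.pi/2,6.5,130)
import pickle
T=cam("top"); save(T[0],"t1.png"); S=cam("side"); save(S[0],"s1.png")
c=[cv2.resize(T[0]["color"][225:285,190:440],None,fx=3,fy=3,interpolation=2),cv2.resize(S[0]["color"][130:320,340:440],None,fx=3,fy=3,interpolation=2)]
w=np.zeros((570,750,3),np.uint8); w[:180]=c[0]; w[180:,:300]=c[1][:390]
w[180:,310:610]=c[1][180:570]
cv2.imwrite("pics/c1.png",w[...,::-1])
E
```

```text
t 8.8
t 11.3 gap 40.0 after lift 39.9 dF -8.88
gap up 39.4
down at d 0.0 df 8.51 eef [426.1 275.   52.8] gap 39.8 t 14.7
```

View pics/c1.png

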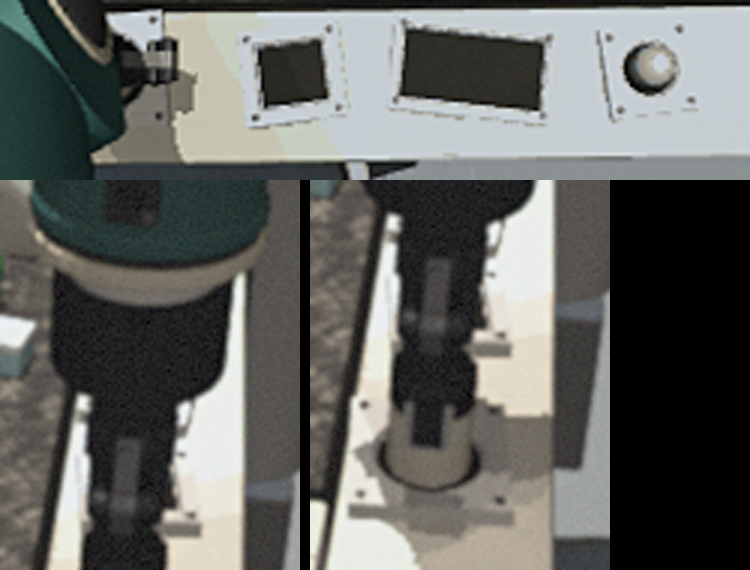

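The objective stands in its round nest (top view, crop pixel (651,67)), and the jar stands upright in its recess. Next: release the jar and fetch the cube.

```bash
python3 - <<'E'
from pp import *
release((426,275),130)
pick((595,29),27,np.pi/2-.126,40)
place((425,152),27,np.pi/2+.13,6.5)
S=cam("side"); 
cv2.imwrite("pics/c2.png",cv2.resize(S[0]["color"][130:320,300:440],None,fx=3,fy=3,interpolation=2)[...,::-1])
E
```

```text
t 15.8
t 18.6 gap 33.3 after lift 33.2 dF -6.5
gap up 33.3
down at d 0.0 df 6.6 eef [425.1 152.   33.7] gap 33.2 t 22.1
```

View pics/c2.png

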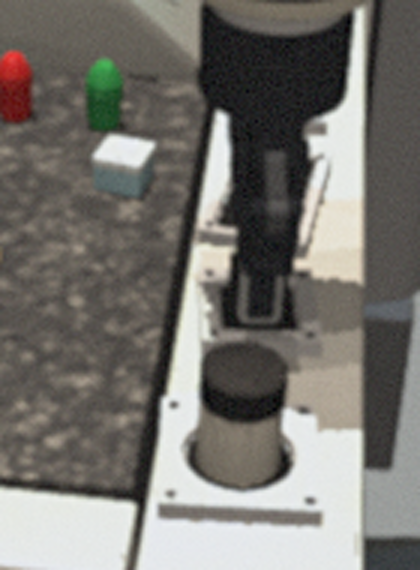

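The cube is seated at the expected height and the jar stands free in its nest. The mailer is next.

```bash
python3 - <<'E'
from pp import *
release((425,152))
pick((599,238),25,.14,30,100)
place((427,31.7),25,-.127,7.5,100)
T=cam("top");S=cam("side")
a=cv2.resize(S[0]["color"][130:320,340:440],None,fx=3,fy=3,interpolation=2)
b=cv2.resize(T[0]["color"][135:285,190:440],None,fx=1.9,fy=1.9,interpolation=2)
w=np.zeros((570,800,3),np.uint8); w[:,:300]=a; w[:285,310:785]=b
cv2.imwrite("pics/c3.png",w[...,::-1])
E
```

```text
t 23.2
t 26.1 gap 32.9 after lift 33.2 dF -7.43
gap up 33.1
down at d 0.0 df 13.92 eef [427.1  31.7  32.8] gap 32.8 t 29.6
```

View pics/c3.png

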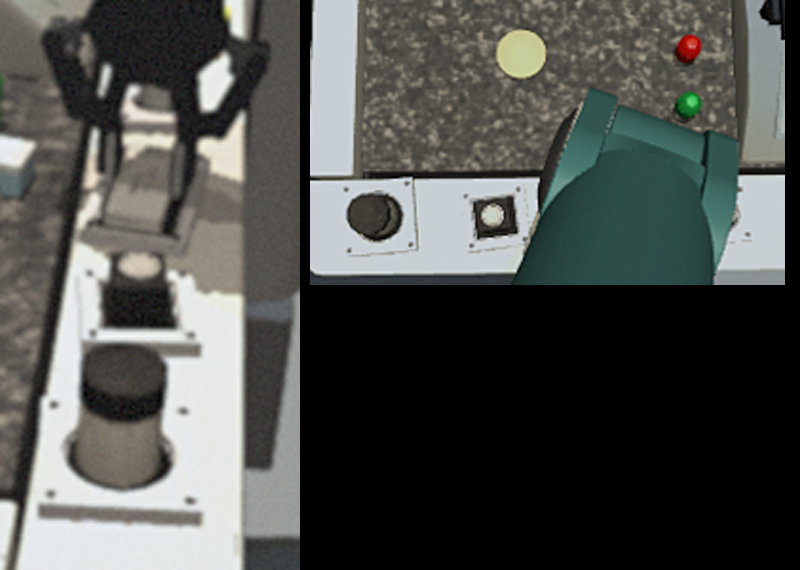

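The mailer lies flat in the long recess, and the cube and jar are in theirs. I'll release the mailer, clear the arm and do a final check.

```bash
python3 - <<'E'
from pp import *
release((427,31.7),150)
goto([430,420,260],UP(np.pi/2)); sleep(.3)
T=cam("top"); S=cam("side"); s,K,R,t=T; P=cloud(*T); v,u=np.mgrid[:400,:640]
for nm,x,y,r,lo,z,n in [("objective",425,-86,32,28,46.5,(425.5,-86.2)),("jar",427,275,40,52,64.5,(427.8,275.2)),("cube",426,152,30,27,34.5,(426.1,152.1)),("mailer",427,32,48,13,19.5,(427.4,31.6))]:
    m=(np.hypot(P[...,0]-x,P[...,1]-y)<r)&(P[...,2]>lo)
    c,wh,a=cv2.minAreaRect(plane(np.c_[u[m],v[m]],z,K,R,t)[:,:2].astype(np.float32))
    print(nm,np.round(c,1),np.round(wh,1),round(a,1),"off nest",np.round(np.subtract(c,n),1),"median z",np.nanmedian(P[m][:,2]).round(1))
a=cv2.resize(S[0]["color"][130:320,340:440],None,fx=3,fy=3,interpolation=2)
b=cv2.resize(T[0]["color"][135:285,190:440],None,fx=1.95,fy=1.95,interpolation=2)
w=np.zeros((570,800,3),np.uint8); w[:,:300]=a; w[:b.shape[0],310:310+b.shape[1]]=b
cv2.imwrite("pics/c4.png",w[...,::-1]); print(read_t())
E
```

```text
t 31.1
objective [426.9 -83.4] [24.1 24.9] 43.3 off nest [1.4 2.8] median z 47.6
jar [428.  273.7] [42.7 39.6] 63.4 off nest [ 0.2 -1.5] median z 65.3
cube [427. 152.] [29.9 34. ] 7.5 off nest [ 0.9 -0.1] median z 36.4
mailer [427.7  32.4] [84. 63.] 83.3 off nest [0.3 0.8] median z 21.0
32.9417
```

View pics/c4.png

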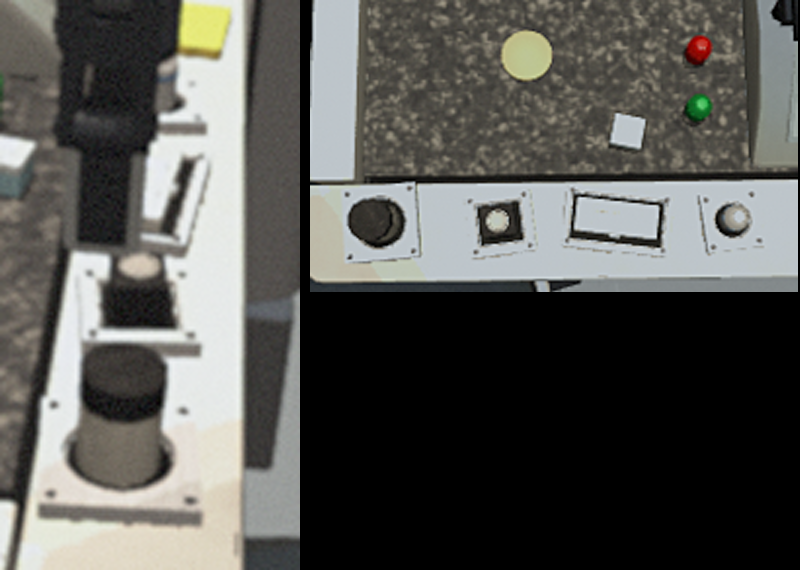

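All four are in their nests, centred and free of the gripper. Handing in.

```bash
python3 -c "
from plant import *
finish_job(); print(read_t())"
```

```text
the job is handed in; nothing more can be done
the job is handed in; nothing more can be done
```

I put the objective, jar, cube and mailer into their own nests, set each down until I felt the recess floor at the expected height, and released them. I handed the job in at about 33 s of the 96 s allowed; it gives no verdict.

**Position:** the last top view put the measured centres this far from their nest centres:

| Thing | Offset from nest centre |
|---|---|
| objective | about 3 mm |
| jar | about 1.5 mm |
| cube | about 1 mm |
| mailer | about 1 mm |

The cameras are only calibrated to about 2 mm.

**Standing:** all four looked upright (the mailer flat) and clear of the fingers in the last pictures. In the side view the gripper hid part of the mailer and objective, so for those two I relied mainly on the top view.

**Checks that disagreed:**
- The side camera read x about 3 mm lower than the top camera for all four, so I used a value between the two.
- The final outline of the mailer measured 63 mm wide instead of 37 mm. I put this down to stray rim pixels in the depth mask, since the picture shows it inside the recess.
- The finger gap read 1 to 3 mm below the known widths. The grips held through every lift.

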